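# Run down the board clamp's wing screw

## Robot

A 6-joint arm with a two-finger parallel gripper is mounted at the origin on a cart in front of the work surface, level with it; the furniture and walls round the work are solid. World frame = base frame: x ahead of the robot, y to its left, z up, the work surface at z = 0. Lengths are in m, angles in rad, forces in N, time in s.
With the tool pointing down it reaches from about 0.425 to 0.95 m from the base axis. Payload 3.5 kg.
Tool frame: the origin (TCP) lies between the finger pads; the fingertips stand 25 mm ahead of it and the grasp point (between the pads) lies 6 mm ahead of it (ctrl.tips_ahead is the distance from the TCP to the fingertips, in m); z points along the fingers, y is the direction in which the jaws open and shut (so a half turn about z gives the same grasp; the last joint's range is limited). The gripper opens to 85 mm and grips with 20 to 120 N. Pads are 22 mm wide; open, the fingers measure 114 mm over their backs; the gripper's body (76 mm by 85 mm) begins 54 mm behind the grasp point. The pads swing forward as they close: fully open they stand 13 mm farther back than shut.
Start: joints at [1.035, 0.286, 1.577, -0, 1.279, -0.15], TCP at [0.254, 0.625, 0.256] pointing down, gripper open.
Joint ranges: [-2.77, 2.77], [-0.9, 2.22], [0.21, 2.48], [-1.53, 4.67], [0.24, 2.81], [-2.84, 2.84]. Speed limits (rad/s): [2.79, 2.79, 3.14, 3.14, 3.14, 3.14].

## Interface

Orientations are given as a unit quaternion [x, y, z, w].
In Python, from plant import ctrl, viewer, workorder gives the robot as it stands.
- The arm moves only by the tool drive_tool, never from a script. Its argument "deltas" is a list of rows, each an object of numbers: "dx", "dy", "dz": the shift along the world's x, y, z in m; "rx", "ry", "rz": the turn, a rotation vector about the world's x, y, z in degrees; "jaw": the finger opening in m, from 0 to 0.0854. In form: [{"dx": .., "dy": .., "dz": .., "rx": .., "ry": .., "rz": .., "jaw": ..}, ...]. A call has 1 to 20 rows; each row shifts and turns the commanded pose from where the row before left it; what a row does not reach is not made up. A row lasts 1/8 s, in which the tool goes at most 62.5 mm and 10.7 degrees, less where a joint would pass 70% of its speed; a pose out of reach is approached as far as the arm can. A call with a gripper value outside its range is refused whole. The fingers move at their own pace and stop on an object; "squeeze" is the grip in N (left out, the last holds). Time passes only in rows, so rows that do not move let the fingers close. It gives the time, the measured TCP pose, the force and the opening at its end, in the units of the state.
- ctrl.get_state(): the state, without advancing time (a new reading comes with each control period).
- viewer.read_camera(name): name is "scene" or "top" or "wrist"; returns the picture (400x640x3 uint8, red, green, blue); there is no depth.
- viewer.camera_info(name): a dict with "K" (3x3 intrinsics, pixels), "R" (3x3) and "t" (3): a world point X has camera coordinates R X + t; the wrist camera has in their place "T_tool_cam" (4x4, takes a point from camera to tool coordinates, whose origin is the TCP and whose axes are the flange's). Camera axes: x right, y down, z forward; pixel columns grow to the right and rows downward; lengths in m; the calibration is good to about 2 mm. A picture is of the moment at which its call begins: read the wrist's pose just before it. camera_info takes no time and is no camera call.
- workorder.sign_off(): hands the job in, once; it reports no verdict.
The state is a dict: "time": time; "qpos": joint angles; "dq": joint speeds; "joint_efforts": joint torques, N m; "eef_pos": TCP position; "tcp_rot": TCP orientation; "contact_force": force on the tool from outside, world axes, zero at the start; "wrist_torque": the same for the moment, N m; "opening": opening from 0.0 (shut) to 1.0 (fully open).
Only numpy, scipy, OpenCV 4.12 (cv2) and the standard library are available. Lean on these libraries where they do the work, as an engineer would, in place of code of your own. Each camera call takes 0.05 s, during which the arm holds its last target. There are 200 camera calls.

## Task

The chopping board must not slip: run the clamp's loose wing screw down, clockwise seen from above, until its rubber pad presses on the board and the screw turns no further. Do it gently with repeated fingertip strokes against the side of one wing at a time; do not pinch or grip the screw, and leave the board and everything round it where it is. Finish with the hand clear.

Things in the scene. Friction and masses are not known exactly. Their poses are not given: they have to be found in the camera images.
- screw (a joint): The wing screw's turn, rad; grows as it turns clockwise seen from above, which moves the pad down 8 mm a turn. Starts between 0 and 2, the pad meets the board at about 6.5, firm stop at 7.5. It turns loosely (0.04 N m: a push of 1 to 2 N on a wing) and stays where it is left.
- screw_axis (a point): Point on the screw's vertical axis at half the height of its two wings, which stand out level on opposite sides of the hub. It turns and sinks with the screw: 106 mm above the worktop at 0, 96 mm at the stop. z axis up, x axis along the red-tipped wing. Nothing stands beside or above the wings.
- wing_a_mid (a point): Centre of the rounded lobe of the red-tipped wing, 32 mm from the screw's axis. Each wing is an upright blade 5 mm thick; its lobe is 24 mm high (12 mm below to 12 mm above this point) and runs from 20 to 44 mm from the axis.
- wing_b_mid (a point): Centre of the lobe of the plain brass wing, 32 mm from the screw's axis, opposite the red one.
- wing_a: The red-tipped wing; origin on the screw's axis, x axis outwards along the wing.
- wing_b: The plain brass wing; origin on the screw's axis, x axis outwards along the wing.
- hub: Brass hub between the wings, 19 mm across, 20 mm high; origin on the axis at its underside.
- clamp: Aluminium hold-down clamp on a black suction foot (82 mm wide, red lever), stuck fast to the worktop. Origin on the screw's axis at worktop height (z = -0.0075 here, left of the range); foot centred 85 mm along its -x. The fixed arm below the wings has its top 75 mm above the worktop and runs 95 mm from the axis to above the foot. The board's edge is 25 to 40 mm before the axis.
- pad: Sprung round rubber pad (32 mm) under the screw; it does not turn. Origin at its underside: about 6 to 8 mm above the board at the start, pressing on it with about 6 N at the stop.
- chopping_board: Loose wooden chopping board 220 x 340 x 22 mm, about 1 kg, lying on the worktop under the pad; origin at the centre of its underside, long side along y.
- lemon: Loose lemon, 77 x 55 x 54 mm, lying on the board; origin at its underside. Leave alone.
- peeler: Loose black peeler, 170 x 25 x 18 mm, lying on the board; origin at its underside. Leave alone.
- spice_jar: Loose spice jar with red cap, 45 mm across, 106 mm high, on the worktop to the left; origin at its underside. Leave alone.
- mustard_jar: Loose mustard jar, 64 mm across, 109 mm high, on the worktop to the left; origin at its underside. Leave alone.

How it is judged:
By the outcome, as a careful person would: the job done as asked, in the order asked, and still so for the second after the job is handed in, with the robot touching nothing.
It also fails if it takes over 58 s, if anything falls off the work surface, if the arm or the gripper's body presses on something with over 40 N, if the wrist force passes 120 N, or if a joint passes its speed limit or range.

## Working session

There is one attempt and no reset: what is moved stays moved. The work goes in short steps, Python scripts to look and compute and a tool call to move; the robot and the scene stay as the last step left them, time stands still between calls to the robot, and variables do not carry over. Pictures are saved under pics/ and viewed, about 8 in all and at most 12, crops included, and the job is handed in when it is done.

Besides the shell and the picture viewer there is one more tool, called after "Call:" by a JSON object that holds its "method" and its "body". drive_tool: Moves the arm, as the interface text tells. Its arguments: {"type":"object","properties":{"deltas":{"type":"array"},"squeeze":{"type":"number"}},"required":["deltas"]}

```bash
mkdir -p pics
cat > h.py <<'E'
import numpy as np, cv2
from plant import ctrl, viewer, workorder
def save(n,f,crop=None,s=1):
    im=viewer.read_camera(n)[:,:,::-1]
    if crop: x0,y0,x1,y1=crop; im=im[y0:y1,x0:x1]
    if s!=1: im=cv2.resize(im,None,fx=s,fy=s,interpolation=cv2.INTER_CUBIC)
    cv2.imwrite('pics/'+f,im)
def ray(n,u,v):
    c=viewer.camera_info(n);K,R,t=map(np.array,(c['K'],c['R'],c['t']))
    d=R.T@np.linalg.solve(K,[u,v,1]);return -R.T@t,d
def atz(n,u,v,z):
    o,d=ray(n,u,v);return o+d*(z-o[2])/d[2]
def proj(n,X):
    c=viewer.camera_info(n);p=np.array(c['K'])@(np.array(c['R'])@X+np.array(c['t']));return p[:2]/p[2]
E
python3 - <<'E'
from h import *
a=viewer.read_camera('top');b=viewer.read_camera('scene')
im=np.vstack([a,b])[:,:,::-1]
cv2.imwrite('pics/a.png',cv2.resize(im,None,fx=.75,fy=.75,interpolation=cv2.INTER_AREA))
cv2.imwrite('pics/top_raw.png',a[:,:,::-1]);cv2.imwrite('pics/scene_raw.png',b[:,:,::-1])
for n in('top','scene'):print(n,ray(n,320,200))
s=ctrl.get_state();print(s['time'],s['eef_pos'],s['tcp_rot'],s['contact_force'],ctrl.tips_ahead)
E
```

```text
top (array([0.38973218, 0.43629306, 1.0375876 ]), array([ 0.14090432, -0.01422402, -0.98994989]))
scene (array([ 0.06829666, -0.25689058,  0.85533968]), array([ 0.41049837,  0.60967067, -0.67823409]))
0.1 [0.25369803 0.62492561 0.25506917] [ 1.91702888e-01  9.81452427e-01 -1.00248446e-03 -3.63470825e-04] [-0.50592988  0.10860827 -0.94472125] 0.025
```

View pics/a.png

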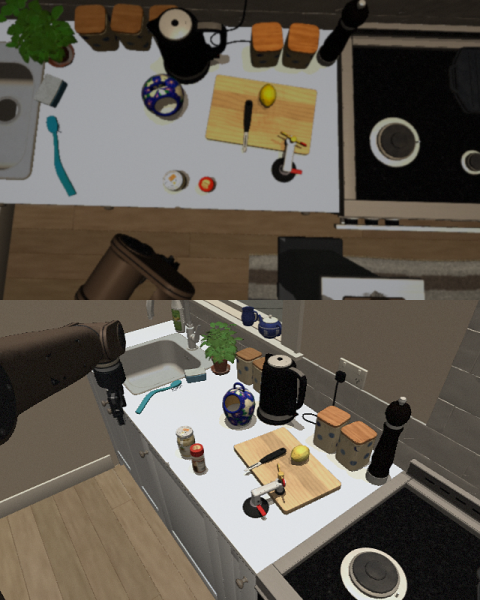

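The top view has the clamp around (385,200) in full-resolution pixels, with the board behind it, the jars to the left and the arm at lower left. I'll zoom in on the clamp in both views.

Run:
```python
import cv2,numpy as np
a=cv2.imread('pics/top_raw.png')[165:255,340:430];b=cv2.imread('pics/scene_raw.png')[205:295,310:400]
f=lambda x:cv2.resize(x,(400,400)if 0 else None,fx=4.4,fy=4.4,interpolation=cv2.INTER_CUBIC)
cv2.imwrite('pics/b.png',np.hstack([f(a),f(b)]))
```

```text
(no output)
```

View pics/b.png

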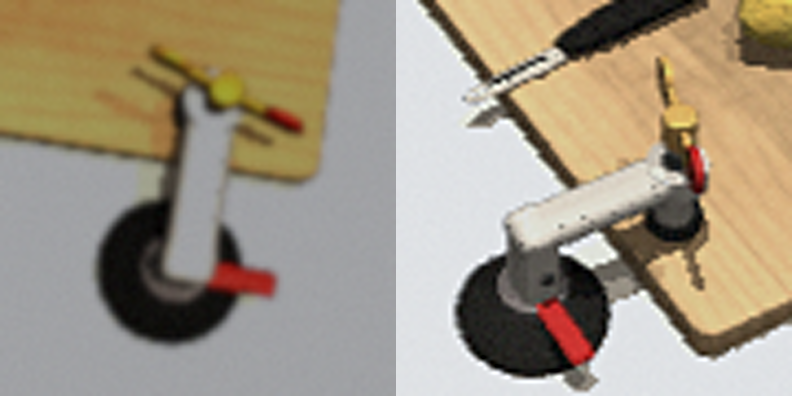

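Run:
```python
from h import *
z=.095
h=atz('top',392,185.5,z+.01);a=atz('top',408.2,193.9,z);b=atz('top',374.8,175.7,z)
print(h,a,b,(a+b)/2,np.linalg.norm(a-b),np.degrees(np.arctan2(*(a-b)[1::-1])))
print('foot',atz('top',340+170/4.4,165+270/4.4,.01-.0075))
print(atz('scene',374.5,231,z+.01),atz('scene',378.4,243.6,z),atz('scene',370.2,219.1,z))
# two ray triangulation of hub top
o1,d1=ray('top',392,185.5);o2,d2=ray('scene',374.5,231)
s=np.linalg.lstsq(np.c_[d1,-d2],o2-o1,rcond=None)[0];print(o1+s[0]*d1,o2+s[1]*d2)
```

```text
[0.55970831 0.26466221 0.105     ] [0.54364005 0.22657316 0.095     ] [0.58263219 0.30151787 0.095     ] [0.56313612 0.26404552 0.095     ] 0.08448134022987784 -117.48700440571352
foot [0.47702025 0.27783503 0.0025    ]
[0.55933555 0.26237099 0.105     ] [0.54811519 0.2354454  0.095     ] [0.58245313 0.30386348 0.095     ]
[0.56013992 0.2642264  0.10263194] [0.56076933 0.26388718 0.10280909]
```

Call:
{"method": "drive_tool", "body": {"deltas": [{"dx": 0.02, "dy": -0.026, "dz": -0.004, "rz": -0.3, "jaw": 0}, {"dx": 0.02, "dy": -0.026, "dz": -0.004, "rz": -0.3}, {"dx": 0.02, "dy": -0.026, "dz": -0.004, "rz": -0.3}, {"dx": 0.02, "dy": -0.026, "dz": -0.004, "rz": -0.3}, {"dx": 0.02, "dy": -0.026, "dz": -0.004, "rz": -0.3}, {"dx": 0.02, "dy": -0.025, "dz": -0.004, "rz": -0.3}, {"dx": 0.02, "dy": -0.025, "dz": -0.004, "rz": -0.3}, {"dx": 0.02, "dy": -0.025, "dz": -0.004, "rz": -0.3}, {"dx": 0.02, "dy": -0.025, "dz": -0.004, "rz": -0.3}, {"dx": 0.02, "dy": -0.025, "dz": -0.004, "rz": -0.3}, {"dx": 0.02, "dy": -0.025, "dz": -0.004, "rz": -0.4}, {"dx": 0.02, "dy": -0.025, "dz": -0.004, "rz": -0.4}, {"dx": 0.02, "dy": -0.025, "dz": -0.004, "rz": -0.4}, {"dx": 0.02, "dy": -0.025, "dz": -0.003, "rz": -0.4}, {"dx": 0.02, "dy": -0.025, "rz": -0.4}, {"dx": 0.019, "dy": -0.022, "rz": -0.3}, {}]}}

```text
schema error: expected keys dx, dy, dz, rx, ry, rz, jaw
```

```bash
cat >> h.py <<'E'
def st():
    s=ctrl.get_state();q=s['tcp_rot'];
    from scipy.spatial.transform import Rotation as Ro
    R=Ro.from_quat(q).as_matrix()
    print('t',round(s['time'],2),'p',np.round(s['eef_pos'],4),'yawx',round(np.degrees(np.arctan2(R[1,0],R[0,0])),1),'tilt',np.round(R[:2,2],3),'F',np.round(s['contact_force'],2),'M',np.round(s['wrist_torque'],2),'op',s['opening'],'q6',round(s['qpos'][5],2))
    return np.array(s['eef_pos']),R
def wray(u,v,p,R):
    c=viewer.camera_info('wrist');T=np.array(c['T_tool_cam']);d=np.linalg.solve(np.array(c['K']),[u,v,1])
    return p+R@T[:3,3],R@T[:3,:3]@d
def watz(u,v,z,p,R):
    o,d=wray(u,v,p,R);return o+d*(z-o[2])/d[2]
E
python3 - <<'E'
from h import *
p,R=st();np.savez('w.npz',p=p,R=R);save('wrist','w1.png');print(ctrl.tips_ahead)
E
```

```text
t 0.1 p [0.2537 0.6249 0.2551] yawx 157.9 tilt [-0.001 -0.002] F [-0.51  0.11 -0.94] M [ 0.02  0.   -0.02] op 0.9999792240821987 q6 -0.15
0.025
```

View pics/w1.png

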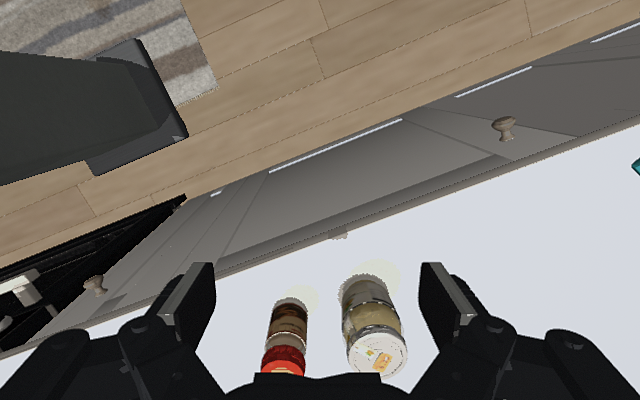

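The call was refused because every row needs all the keys, so nothing moved. The wrist picture shows the open fingers (about (200,320) and (435,320)) and the jars ahead at the start pose. I'll resend with full rows.

Call:
{"method": "drive_tool", "body": {"deltas": [{"dx": 0.02, "dy": -0.026, "dz": -0.004, "rx": 0, "ry": 0, "rz": -0.3, "jaw": 0}, {"dx": 0.02, "dy": -0.026, "dz": -0.004, "rx": 0, "ry": 0, "rz": -0.3, "jaw": 0}, {"dx": 0.02, "dy": -0.026, "dz": -0.004, "rx": 0, "ry": 0, "rz": -0.3, "jaw": 0}, {"dx": 0.02, "dy": -0.026, "dz": -0.004, "rx": 0, "ry": 0, "rz": -0.3, "jaw": 0}, {"dx": 0.02, "dy": -0.025, "dz": -0.004, "rx": 0, "ry": 0, "rz": -0.3, "jaw": 0}, {"dx": 0.02, "dy": -0.025, "dz": -0.004, "rx": 0, "ry": 0, "rz": -0.3, "jaw": 0}, {"dx": 0.02, "dy": -0.025, "dz": -0.004, "rx": 0, "ry": 0, "rz": -0.3, "jaw": 0}, {"dx": 0.02, "dy": -0.025, "dz": -0.004, "rx": 0, "ry": 0, "rz": -0.3, "jaw": 0}, {"dx": 0.02, "dy": -0.025, "dz": -0.004, "rx": 0, "ry": 0, "rz": -0.3, "jaw": 0}, {"dx": 0.02, "dy": -0.025, "dz": -0.004, "rx": 0, "ry": 0, "rz": -0.3, "jaw": 0}, {"dx": 0.02, "dy": -0.025, "dz": -0.004, "rx": 0, "ry": 0, "rz": -0.3, "jaw": 0}, {"dx": 0.02, "dy": -0.025, "dz": -0.004, "rx": 0, "ry": 0, "rz": -0.3, "jaw": 0}, {"dx": 0.02, "dy": -0.025, "dz": -0.004, "rx": 0, "ry": 0, "rz": -0.3, "jaw": 0}, {"dx": 0.02, "dy": -0.025, "dz": -0.003, "rx": 0, "ry": 0, "rz": -0.3, "jaw": 0}, {"dx": 0.02, "dy": -0.025, "dz": 0, "rx": 0, "ry": 0, "rz": -0.3, "jaw": 0}, {"dx": 0.019, "dy": -0.024, "dz": 0, "rx": 0, "ry": 0, "rz": -0.4, "jaw": 0}, {"dx": 0, "dy": 0, "dz": 0, "rx": 0, "ry": 0, "rz": 0, "jaw": 0}, {"dx": 0, "dy": 0, "dz": 0, "rx": 0, "ry": 0, "rz": 0, "jaw": 0}]}}

```text
time: 2.4
eef_pos: [0.5724, 0.2227, 0.2009]
tcp_rot: [0.234, 0.972, -0.0, -0.001]
contact_force: [0.4, -0.0, -0.5]
opening: -0.002
```

Run:
```python
from h import *
p,R=st();np.savez('w.npz',p=p,R=R);save('wrist','w2.png');print(ctrl.tips_ahead)
```

```text
t 2.4 p [0.5724 0.2227 0.2009] yawx 153.0 tilt [-0.001  0.   ] F [ 0.38 -0.02 -0.45] M [-0.   -0.01  0.  ] op -0.00182811153070059 q6 -0.89
0.025
```

View pics/w2.png

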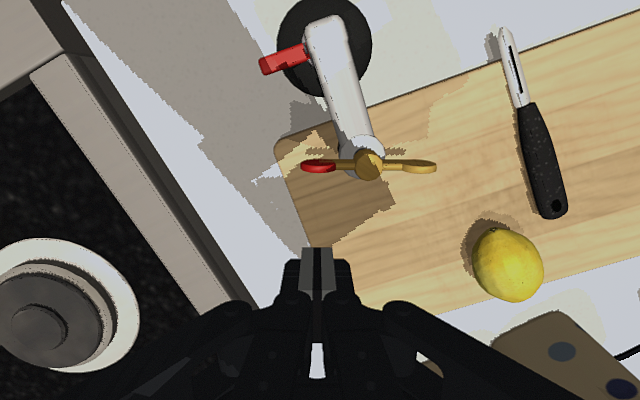

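The wrist view shows the screw level: red tip end at (302,167), hub top at (369,163), brass tip end at (437,167). The shut fingertip is at (317,250), facing the red lobe.

Run:
```python
from h import *
d=np.load('w.npz');p,R=d['p'],d['R']
for z in(.105,.100,.095):
    a=watz(302,167,z,p,R);b=watz(437,167,z,p,R);h=watz(369,163,z+.008,p,R)
    print(z,a,b,(a+b)/2,h,np.linalg.norm(a-b),np.degrees(np.arctan2(*(a-b)[1::-1])))
```

```text
0.105 [0.54240308 0.22691223 0.105     ] [0.58032903 0.30145456 0.105     ] [0.56136606 0.26418339 0.105     ] [0.55686603 0.26465126 0.113     ] 0.08363573848631693 -116.96626946435654
0.1 [0.54330477 0.22620896 0.1       ] [0.58212094 0.302501   0.1       ] [0.56271286 0.26435498 0.1       ] [0.55815564 0.26484096 0.108     ] 0.08559889205487474 -116.96626946435659
0.095 [0.54420646 0.2255057  0.095     ] [0.58391286 0.30354744 0.095     ] [0.56405966 0.26452657 0.095     ] [0.55944524 0.26503065 0.103     ] 0.0875620456234325 -116.96626946435649
```

Call:
{"method": "drive_tool", "body": {"deltas": [{"dx": 0, "dy": 0, "dz": -0.031, "rx": 0, "ry": 0, "rz": 0, "jaw": 0}, {"dx": 0, "dy": 0, "dz": -0.031, "rx": 0, "ry": 0, "rz": 0, "jaw": 0}, {"dx": 0, "dy": 0, "dz": -0.031, "rx": 0, "ry": 0, "rz": 0, "jaw": 0}, {"dx": -0.005, "dy": 0.0015, "dz": 0, "rx": 0, "ry": 0, "rz": 0, "jaw": 0}, {"dx": -0.004, "dy": 0.002, "dz": 0, "rx": 0, "ry": 0, "rz": 0, "jaw": 0}, {"dx": -0.0025, "dy": 0.0015, "dz": 0, "rx": 0, "ry": 0, "rz": 0, "jaw": 0}, {"dx": 0, "dy": 0, "dz": 0, "rx": 0, "ry": 0, "rz": 0, "jaw": 0}]}}

```text
time: 3.32
eef_pos: [0.562, 0.2279, 0.1099]
tcp_rot: [0.233, 0.972, 0.001, 0.001]
contact_force: [0.3, 0.0, -0.4]
opening: 0.0
```

```bash
cat >> h.py <<'E'
C=np.array([.561,.2645])
e=lambda d:np.array([np.cos(np.radians(d)),np.sin(np.radians(d))])
def pos(phi,off=.0135,r=.033): return C+r*e(phi)+off*e(phi+90)
def plan(start,phi0,dphi,n,off=.0135):
    """rows from start xy along arc; dphi per row (negative=clockwise)"""
    c=np.round(np.array(start),4)
    for i in range(1,n+1):
        t=pos(phi0+i*dphi,off);d=np.round(t-c,4);c=c+d;print(i,d,end=' | ')
    print('end',c)
E
python3 - <<'E'
from h import *
p,R=st();print((p[:2]-C)@e(-27),(p[:2]-C)@e(-117));plan(p[:2],-117,-6,18)
E
```

```text
t 3.33 p [0.562  0.2279 0.1099] yawx 153.0 tilt [0.003 0.001] F [ 0.31  0.02 -0.44] M [-0.07  0.   -0.02] op 0.00020940252983581 q6 -0.88
0.017504158177444964 0.03221411200540425
1 [-0.0077  0.0016] | 2 [-0.0036  0.0009] | 3 [-0.0035  0.0012] | 4 [-0.0033  0.0016] | 5 [-0.0032  0.002 ] | 6 [-0.003   0.0023] | 7 [-0.0027  0.0026] | 8 [-0.0024  0.0028] | 9 [-0.0021  0.0031] | 10 [-0.0017  0.0033] | 11 [-0.0015  0.0034] | 12 [-0.001   0.0036] | 13 [-0.0007  0.0037] | 14 [-0.0002  0.0037] | 15 [0.0001 0.0038] | 16 [0.0005 0.0037] | 17 [0.0009 0.0036] | 18 [0.0012 0.0035] | end [0.5281 0.2783]
```

Call:
{"method": "drive_tool", "body": {"deltas": [{"dx": -0.004, "dy": 0.001, "dz": -0.001, "rx": 0, "ry": 0, "rz": -3, "jaw": 0}, {"dx": -0.0037, "dy": 0.0006, "dz": 0, "rx": 0, "ry": 0, "rz": -3, "jaw": 0}, {"dx": -0.0036, "dy": 0.0009, "dz": 0, "rx": 0, "ry": 0, "rz": -6, "jaw": 0}, {"dx": -0.0035, "dy": 0.0012, "dz": 0, "rx": 0, "ry": 0, "rz": -6, "jaw": 0}, {"dx": -0.0033, "dy": 0.0016, "dz": 0, "rx": 0, "ry": 0, "rz": -6, "jaw": 0}, {"dx": -0.0032, "dy": 0.002, "dz": 0, "rx": 0, "ry": 0, "rz": -6, "jaw": 0}, {"dx": 0, "dy": 0, "dz": 0, "rx": 0, "ry": 0, "rz": 0, "jaw": 0}]}}

```text
time: 4.2
eef_pos: [0.5405, 0.2348, 0.108]
tcp_rot: [0.477, 0.879, 0.0, 0.0]
contact_force: [0.0, -0.4, -0.2]
opening: 0.001
```

Run:
```python
from h import *
p,R=st();f=-117-30;print('off',(p[:2]-C)@e(f+90),'r',(p[:2]-C)@e(f));save('wrist','w3.png',(150,40,490,300),1.6)
```

```text
t 4.2 p [0.5405 0.2348 0.108 ] yawx 123.1 tilt [0.001 0.   ] F [ 0.04 -0.42 -0.21] M [ 0.03 -0.01  0.02] op 0.001183879524536753 q6 -0.34
off 0.013787721886194057 r 0.03337626152979598
```

View pics/w3.png

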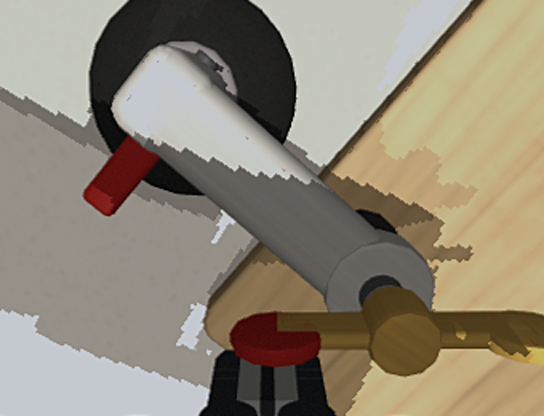

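The fingertip sits flat against the red lobe (crop (270,350)), and the wing has turned with it by about 30°. I'll continue the stroke.

Call:
{"method": "drive_tool", "body": {"deltas": [{"dx": -0.003, "dy": 0.0023, "dz": 0, "rx": 0, "ry": 0, "rz": -6, "jaw": 0}, {"dx": -0.0027, "dy": 0.0026, "dz": 0, "rx": 0, "ry": 0, "rz": -6, "jaw": 0}, {"dx": -0.0024, "dy": 0.0028, "dz": 0, "rx": 0, "ry": 0, "rz": -6, "jaw": 0}, {"dx": -0.0021, "dy": 0.0031, "dz": 0, "rx": 0, "ry": 0, "rz": -6, "jaw": 0}, {"dx": -0.0017, "dy": 0.0033, "dz": 0, "rx": 0, "ry": 0, "rz": -6, "jaw": 0}, {"dx": -0.0015, "dy": 0.0034, "dz": 0, "rx": 0, "ry": 0, "rz": -6, "jaw": 0}, {"dx": -0.001, "dy": 0.0036, "dz": 0, "rx": 0, "ry": 0, "rz": -6, "jaw": 0}, {"dx": -0.0007, "dy": 0.0037, "dz": 0, "rx": 0, "ry": 0, "rz": -6, "jaw": 0}, {"dx": -0.0002, "dy": 0.0037, "dz": 0, "rx": 0, "ry": 0, "rz": -6, "jaw": 0}, {"dx": 0.0001, "dy": 0.0038, "dz": 0, "rx": 0, "ry": 0, "rz": -6, "jaw": 0}, {"dx": 0.0005, "dy": 0.0037, "dz": 0, "rx": 0, "ry": 0, "rz": -6, "jaw": 0}, {"dx": 0.0009, "dy": 0.0036, "dz": 0, "rx": 0, "ry": 0, "rz": -6, "jaw": 0}, {"dx": 0.0012, "dy": 0.0035, "dz": 0, "rx": 0, "ry": 0, "rz": -6, "jaw": 0}, {"dx": 0, "dy": 0, "dz": 0, "rx": 0, "ry": 0, "rz": 0, "jaw": 0}]}}

```text
time: 6.0
eef_pos: [0.5274, 0.2778, 0.1072]
tcp_rot: [0.923, 0.384, -0.0, -0.0]
contact_force: [-0.4, -0.1, -0.6]
opening: 0.002
```

Run:
```python
from h import *
p,R=st();f=-225;print('off',(p[:2]-C)@e(f+90),'r',(p[:2]-C)@e(f))
print('retreat',-.012*e(f-90));g=f+180
print('B pre',pos(g,.028),pos(g,.028)-p[:2]);plan(pos(g,.028),g,-6,18)
```

```text
t 6.0 p [0.5274 0.2778 0.1072] yawx 45.1 tilt [-0.001 -0.   ] F [-0.38 -0.1  -0.63] M [-0.    0.08 -0.04] op 0.0020146098423233535 q6 1.1
off 0.0143182120129147 r 0.0331323253627811
retreat [-0.00848528 -0.00848528]
B pre [0.60413351 0.26096447] [ 0.07668611 -0.01683912]
1 [-0.0118 -0.0136] | 2 [-0.002  -0.0032] | 3 [-0.0023 -0.003 ] | 4 [-0.0026 -0.0027] | 5 [-0.0028 -0.0024] | 6 [-0.0031 -0.0021] | 7 [-0.0033 -0.0017] | 8 [-0.0034 -0.0015] | 9 [-0.0036 -0.001 ] | 10 [-0.0037 -0.0007] | 11 [-0.0037 -0.0002] | 12 [-0.0038  0.0001] | 13 [-0.0037  0.0005] | 14 [-0.0036  0.0009] | 15 [-0.0035  0.0012] | 16 [-0.0033  0.0016] | 17 [-0.0032  0.002 ] | 18 [-0.003   0.0023] | end [0.5377 0.2375]
```

Call:
{"method": "drive_tool", "body": {"deltas": [{"dx": -0.0085, "dy": -0.0085, "dz": 0, "rx": 0, "ry": 0, "rz": 0, "jaw": 0}, {"dx": 0, "dy": 0, "dz": 0.05, "rx": 0, "ry": 0, "rz": 0, "jaw": 0}, {"dx": 0.0284, "dy": -0.0028, "dz": 0, "rx": 0, "ry": 0, "rz": 0, "jaw": 0}, {"dx": 0.0284, "dy": -0.0028, "dz": 0, "rx": 0, "ry": 0, "rz": 0, "jaw": 0}, {"dx": 0.0284, "dy": -0.0028, "dz": 0, "rx": 0, "ry": 0, "rz": 0, "jaw": 0}, {"dx": 0, "dy": 0, "dz": -0.025, "rx": 0, "ry": 0, "rz": 0, "jaw": 0}, {"dx": 0, "dy": 0, "dz": -0.025, "rx": 0, "ry": 0, "rz": 0, "jaw": 0}, {"dx": -0.004, "dy": -0.0046, "dz": 0, "rx": 0, "ry": 0, "rz": -2, "jaw": 0}, {"dx": -0.004, "dy": -0.0045, "dz": 0, "rx": 0, "ry": 0, "rz": -2, "jaw": 0}, {"dx": -0.0038, "dy": -0.0045, "dz": 0, "rx": 0, "ry": 0, "rz": -2, "jaw": 0}, {"dx": -0.002, "dy": -0.0032, "dz": 0, "rx": 0, "ry": 0, "rz": -6, "jaw": 0}, {"dx": -0.0023, "dy": -0.003, "dz": 0, "rx": 0, "ry": 0, "rz": -6, "jaw": 0}, {"dx": -0.0026, "dy": -0.0027, "dz": 0, "rx": 0, "ry": 0, "rz": -6, "jaw": 0}, {"dx": -0.0028, "dy": -0.0024, "dz": 0, "rx": 0, "ry": 0, "rz": -6, "jaw": 0}, {"dx": -0.0031, "dy": -0.0021, "dz": 0, "rx": 0, "ry": 0, "rz": -6, "jaw": 0}, {"dx": -0.0033, "dy": -0.0017, "dz": 0, "rx": 0, "ry": 0, "rz": -6, "jaw": 0}, {"dx": -0.0034, "dy": -0.0015, "dz": 0, "rx": 0, "ry": 0, "rz": -6, "jaw": 0}, {"dx": -0.0036, "dy": -0.001, "dz": 0, "rx": 0, "ry": 0, "rz": -6, "jaw": 0}, {"dx": -0.0037, "dy": -0.0007, "dz": 0, "rx": 0, "ry": 0, "rz": -6, "jaw": 0}, {"dx": 0, "dy": 0, "dz": 0, "rx": 0, "ry": 0, "rz": 0, "jaw": 0}]}}

```text
time: 8.5
eef_pos: [0.566, 0.2289, 0.1087]
tcp_rot: [0.991, -0.13, 0.001, -0.0]
contact_force: [-0.1, 0.2, 0.2]
opening: 0.002
```

Run:
```python
from h import *
p,R=st();f=-45-60;print('off',(p[:2]-C)@e(f+90),'r',(p[:2]-C)@e(f),p[:2]-pos(f))
a=viewer.read_camera('top')[165:255,340:430];b=viewer.read_camera('scene')[205:295,310:400]
g=lambda x:cv2.resize(x,None,fx=4.4,fy=4.4,interpolation=cv2.INTER_CUBIC)
cv2.imwrite('pics/c.png',np.hstack([g(a),g(b)])[:,:,::-1])
```

```text
t 8.5 p [0.566  0.2289 0.1087] yawx -15.0 tilt [0.002 0.   ] F [-0.09  0.22  0.2 ] M [-0.01  0.06  0.01] op 0.0017437987689426255 q6 2.05
off 0.014012891778511064 r 0.03315284170030908 [ 0.00045586 -0.00028038]
```

View pics/c.png

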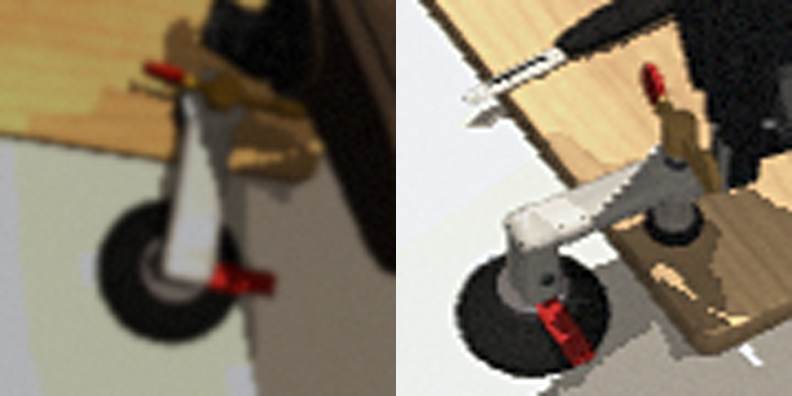

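Call:
{"method": "drive_tool", "body": {"deltas": [{"dx": 0.014, "dy": -0.0035, "dz": 0, "rx": 0, "ry": 0, "rz": 0, "jaw": 0}, {"dx": 0, "dy": 0, "dz": 0.04, "rx": 0, "ry": 0, "rz": 0, "jaw": 0}, {"dx": 0, "dy": 0, "dz": 0, "rx": 0, "ry": 0, "rz": 10, "jaw": 0}, {"dx": 0, "dy": 0, "dz": 0, "rx": 0, "ry": 0, "rz": 10, "jaw": 0}, {"dx": 0, "dy": 0, "dz": 0, "rx": 0, "ry": 0, "rz": 10, "jaw": 0}, {"dx": 0, "dy": 0, "dz": 0, "rx": 0, "ry": 0, "rz": 10, "jaw": 0}, {"dx": 0, "dy": 0, "dz": 0, "rx": 0, "ry": 0, "rz": 10, "jaw": 0}, {"dx": 0, "dy": 0, "dz": 0, "rx": 0, "ry": 0, "rz": 10, "jaw": 0}, {"dx": 0, "dy": 0, "dz": 0, "rx": 0, "ry": 0, "rz": 10, "jaw": 0}, {"dx": 0, "dy": 0, "dz": 0, "rx": 0, "ry": 0, "rz": 10, "jaw": 0}, {"dx": 0, "dy": 0, "dz": 0, "rx": 0, "ry": 0, "rz": 10, "jaw": 0}, {"dx": 0, "dy": 0, "dz": 0, "rx": 0, "ry": 0, "rz": 10, "jaw": 0}, {"dx": 0, "dy": 0, "dz": 0, "rx": 0, "ry": 0, "rz": 10, "jaw": 0}, {"dx": 0, "dy": 0, "dz": 0, "rx": 0, "ry": 0, "rz": 10, "jaw": 0}, {"dx": 0, "dy": 0, "dz": 0, "rx": 0, "ry": 0, "rz": 10, "jaw": 0}, {"dx": 0, "dy": 0, "dz": 0, "rx": 0, "ry": 0, "rz": 10, "jaw": 0}, {"dx": 0, "dy": 0, "dz": 0, "rx": 0, "ry": 0, "rz": 10, "jaw": 0}, {"dx": 0, "dy": 0, "dz": 0, "rx": 0, "ry": 0, "rz": 10, "jaw": 0}, {"dx": 0, "dy": 0, "dz": -0.02, "rx": 0, "ry": 0, "rz": 10, "jaw": 0}, {"dx": 0, "dy": 0, "dz": -0.02, "rx": 0, "ry": 0, "rz": 10, "jaw": 0}]}}

```text
time: 11.1
eef_pos: [0.581, 0.2253, 0.1074]
tcp_rot: [0.128, 0.992, 0.0, 0.001]
contact_force: [0.0, -0.9, 0.1]
opening: -0.002
```

Run:
```python
from h import *
p,R=st();f=-105;print('off',(p[:2]-C)@e(f+90),'r',(p[:2]-C)@e(f));plan(p[:2],f,-6,18)
```

```text
t 11.1 p [0.581  0.2253 0.1074] yawx 165.3 tilt [0.002 0.   ] F [ 0.03 -0.88  0.14] M [ 0.01 -0.02 -0.04] op -0.002234238789028412 q6 -1.11
off 0.029427324020275505 r 0.032738125520400806
1 [-0.0192  0.0036] | 2 [-0.0038  0.0001] | 3 [-0.0037  0.0005] | 4 [-0.0036  0.0009] | 5 [-0.0035  0.0012] | 6 [-0.0033  0.0016] | 7 [-0.0032  0.002 ] | 8 [-0.003   0.0023] | 9 [-0.0027  0.0026] | 10 [-0.0024  0.0028] | 11 [-0.0021  0.0031] | 12 [-0.0017  0.0033] | 13 [-0.0015  0.0034] | 14 [-0.001   0.0036] | 15 [-0.0007  0.0037] | 16 [-0.0002  0.0037] | 17 [0.0001 0.0038] | 18 [0.0005 0.0037] | end [0.526  0.2712]
```

Call:
{"method": "drive_tool", "body": {"deltas": [{"dx": -0.0055, "dy": 0.0009, "dz": 0, "rx": 0, "ry": 0, "rz": -1.5, "jaw": 0}, {"dx": -0.005, "dy": 0.0009, "dz": 0, "rx": 0, "ry": 0, "rz": -1.5, "jaw": 0}, {"dx": -0.0047, "dy": 0.0009, "dz": 0, "rx": 0, "ry": 0, "rz": -1.5, "jaw": 0}, {"dx": -0.004, "dy": 0.0009, "dz": 0, "rx": 0, "ry": 0, "rz": -1.5, "jaw": 0}, {"dx": -0.0038, "dy": 0.0001, "dz": 0, "rx": 0, "ry": 0, "rz": -6, "jaw": 0}, {"dx": -0.0037, "dy": 0.0005, "dz": 0, "rx": 0, "ry": 0, "rz": -6, "jaw": 0}, {"dx": -0.0036, "dy": 0.0009, "dz": 0, "rx": 0, "ry": 0, "rz": -6, "jaw": 0}, {"dx": -0.0035, "dy": 0.0012, "dz": 0, "rx": 0, "ry": 0, "rz": -6, "jaw": 0}, {"dx": -0.0033, "dy": 0.0016, "dz": 0, "rx": 0, "ry": 0, "rz": -6, "jaw": 0}, {"dx": -0.0032, "dy": 0.002, "dz": 0, "rx": 0, "ry": 0, "rz": -6, "jaw": 0}, {"dx": -0.003, "dy": 0.0023, "dz": 0, "rx": 0, "ry": 0, "rz": -6, "jaw": 0}, {"dx": -0.0027, "dy": 0.0026, "dz": 0, "rx": 0, "ry": 0, "rz": -6, "jaw": 0}, {"dx": -0.0024, "dy": 0.0028, "dz": 0, "rx": 0, "ry": 0, "rz": -6, "jaw": 0}, {"dx": -0.0021, "dy": 0.0031, "dz": 0, "rx": 0, "ry": 0, "rz": -6, "jaw": 0}, {"dx": -0.0017, "dy": 0.0033, "dz": 0, "rx": 0, "ry": 0, "rz": -6, "jaw": 0}, {"dx": -0.0015, "dy": 0.0034, "dz": 0, "rx": 0, "ry": 0, "rz": -6, "jaw": 0}, {"dx": -0.001, "dy": 0.0036, "dz": 0, "rx": 0, "ry": 0, "rz": -6, "jaw": 0}, {"dx": -0.0007, "dy": 0.0037, "dz": 0, "rx": 0, "ry": 0, "rz": -6, "jaw": 0}, {"dx": -0.0002, "dy": 0.0037, "dz": 0, "rx": 0, "ry": 0, "rz": -6, "jaw": 0}, {"dx": 0, "dy": 0, "dz": 0, "rx": 0, "ry": 0, "rz": 0, "jaw": 0}]}}

```text
time: 13.6
eef_pos: [0.5238, 0.2641, 0.1076]
tcp_rot: [0.824, 0.567, 0.0, -0.0]
contact_force: [0.8, -0.5, -0.3]
opening: 0.004
```

Run:
```python
from h import *
p,R=st();f=-105-96;print('off',(p[:2]-C)@e(f+90),'r',(p[:2]-C)@e(f));save('wrist','w4.png',(150,40,490,300),1.6)
np.savez('w.npz',p=p,R=R)
g=f+180;print('B->A pre',pos(g,.028)-p[:2]);plan(pos(g,.028),g,-6,16)
```

```text
t 13.6 p [0.5238 0.2641 0.1076] yawx 69.0 tilt [-0.  0.] F [ 0.81 -0.51 -0.26] M [-0.   -0.04  0.  ] op 0.0035514098037860257 q6 0.66
off 0.013728784039964996 r 0.034558334206371374
B->A pre [0.0780254  0.01474643]
1 [-0.0053 -0.0173] | 2 [-0.0005 -0.0037] | 3 [-0.0009 -0.0036] | 4 [-0.0012 -0.0035] | 5 [-0.0016 -0.0033] | 6 [-0.002  -0.0032] | 7 [-0.0023 -0.003 ] | 8 [-0.0026 -0.0027] | 9 [-0.0028 -0.0024] | 10 [-0.0031 -0.0021] | 11 [-0.0033 -0.0017] | 12 [-0.0034 -0.0015] | 13 [-0.0036 -0.001 ] | 14 [-0.0037 -0.0007] | 15 [-0.0037 -0.0002] | 16 [-0.0038  0.0001] | end [0.558 0.229]
```

View pics/w4.png

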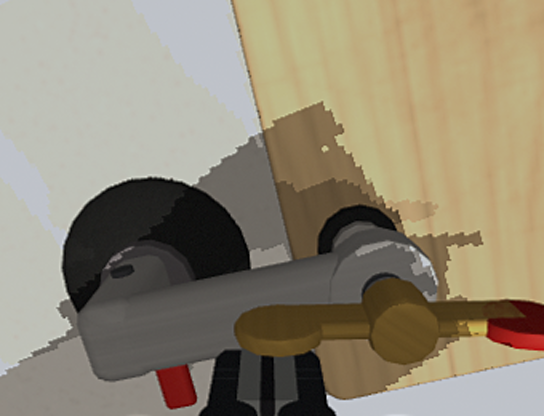

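The fingertip is flat on the brass wing (crop (280,340)), with about 264° turned so far. I'll carry on with the same wing in short checked bits.

Run:
```python
from h import *
plan([.5238,.2641],-201,-5,16)
```

```text
1 [0.0016 0.0027] | 2 [0.0004 0.0031] | 3 [0.0006 0.0031] | 4 [0.0008 0.003 ] | 5 [0.0012 0.0029] | 6 [0.0013 0.0027] | 7 [0.0017 0.0027] | 8 [0.0018 0.0025] | 9 [0.002  0.0024] | 10 [0.0023 0.0021] | 11 [0.0024 0.002 ] | 12 [0.0026 0.0017] | 13 [0.0027 0.0015] | 14 [0.0029 0.0012] | 15 [0.0029 0.001 ] | 16 [0.003  0.0008] | end [0.554  0.2995]
```

Call:
{"method": "drive_tool", "body": {"deltas": [{"dx": 0.0006, "dy": 0.003, "dz": 0, "rx": 0, "ry": 0, "rz": -5, "jaw": 0}, {"dx": 0.0006, "dy": 0.0031, "dz": 0, "rx": 0, "ry": 0, "rz": -5, "jaw": 0}, {"dx": 0.0006, "dy": 0.0031, "dz": 0, "rx": 0, "ry": 0, "rz": -5, "jaw": 0}, {"dx": 0.0008, "dy": 0.003, "dz": 0, "rx": 0, "ry": 0, "rz": -5, "jaw": 0}, {"dx": 0.0012, "dy": 0.0029, "dz": 0, "rx": 0, "ry": 0, "rz": -5, "jaw": 0}, {"dx": 0.0013, "dy": 0.0027, "dz": 0, "rx": 0, "ry": 0, "rz": -5, "jaw": 0}, {"dx": 0.0017, "dy": 0.0027, "dz": 0, "rx": 0, "ry": 0, "rz": -5, "jaw": 0}, {"dx": 0.0018, "dy": 0.0025, "dz": 0, "rx": 0, "ry": 0, "rz": -5, "jaw": 0}, {"dx": 0.002, "dy": 0.0024, "dz": 0, "rx": 0, "ry": 0, "rz": -5, "jaw": 0}]}}

```text
time: 14.78
eef_pos: [0.5339, 0.2893, 0.1071]
tcp_rot: [0.978, 0.207, -0.001, -0.0]
contact_force: [-2.0, 1.5, -1.5]
opening: 0.002
```

Run:
```python
from h import *
p,R=st();f=-246;print('off',(p[:2]-C)@e(f+90),'r',(p[:2]-C)@e(f))
```

```text
t 14.78 p [0.5339 0.2893 0.1071] yawx 23.9 tilt [-0.002 -0.   ] F [-1.96  1.48 -1.54] M [-0.05  0.15 -0.04] op 0.0017429220468067688 q6 1.48
off 0.014630235861135626 r 0.03367833518277358
```

Call:
{"method": "drive_tool", "body": {"deltas": [{"dx": 0.0023, "dy": 0.0021, "dz": 0, "rx": 0, "ry": 0, "rz": -5, "jaw": 0}, {"dx": 0.0024, "dy": 0.002, "dz": 0, "rx": 0, "ry": 0, "rz": -5, "jaw": 0}, {"dx": 0.0026, "dy": 0.0017, "dz": 0, "rx": 0, "ry": 0, "rz": -5, "jaw": 0}, {"dx": 0.0027, "dy": 0.0015, "dz": 0, "rx": 0, "ry": 0, "rz": -5, "jaw": 0}, {"dx": 0, "dy": 0, "dz": 0, "rx": 0, "ry": 0, "rz": 0, "jaw": 0}]}}

```text
time: 15.4
eef_pos: [0.5419, 0.2965, 0.1068]
tcp_rot: [0.999, 0.035, -0.004, 0.001]
contact_force: [-6.7, 0.3, 3.3]
opening: 0.001
```

Run:
```python
from h import *
p,R=st();f=-266;print('off',(p[:2]-C)@e(f+90),'r',(p[:2]-C)@e(f),p[:2]-pos(f))
save('wrist','w5.png',(150,40,490,300),1.6)
```

```text
t 15.4 p [0.5419 0.2965 0.1068] yawx 4.0 tilt [-0.008 -0.002] F [-6.72  0.26  3.26] M [-0.11  1.13  0.07] op 0.001398784315893317 q6 1.84
off 0.016846868911444754 r 0.03321730980408139 [-3.35387487e-03 -1.66853250e-05]
```

View pics/w5.png

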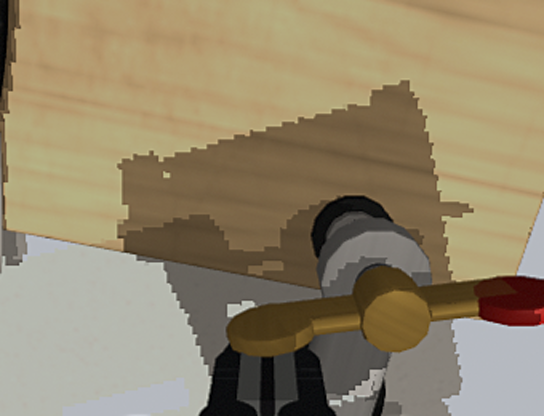

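The force has risen to 6.7 N against the push. The brass wing now lags the fingertip by about 6° (crop (270,330), slightly tilted), so this may be the stop. I'll back off and verify from above.

Call:
{"method": "drive_tool", "body": {"deltas": [{"dx": -0.006, "dy": 0, "dz": 0, "rx": 0, "ry": 0, "rz": 0, "jaw": 0}, {"dx": -0.01, "dy": 0, "dz": 0, "rx": 0, "ry": 0, "rz": 0, "jaw": 0}, {"dx": 0, "dy": 0, "dz": 0.047, "rx": 0, "ry": 0, "rz": 0, "jaw": 0}, {"dx": 0, "dy": 0, "dz": 0.047, "rx": 0, "ry": 0, "rz": 0, "jaw": 0}, {"dx": 0, "dy": 0, "dz": 0, "rx": 0, "ry": 0, "rz": 0, "jaw": 0}, {"dx": 0, "dy": 0, "dz": 0, "rx": 0, "ry": 0, "rz": 0, "jaw": 0}]}}

```text
time: 16.2
eef_pos: [0.5282, 0.2965, 0.2012]
tcp_rot: [0.999, 0.035, 0.0, -0.0]
contact_force: [-0.6, -0.6, -1.3]
opening: -0.001
```

Run:
```python
from h import *
p,R=st();np.savez('w5.npz',p=p,R=R)
w=viewer.read_camera('wrist');cv2.imwrite('pics/w6raw.png',w[:,:,::-1])
b=viewer.read_camera('scene')[205:295,310:400]
top=cv2.resize(w[80:280,200:560],None,fx=2.2,fy=2.2,interpolation=cv2.INTER_CUBIC)
cv2.imwrite('pics/w6.png',top[:,:,::-1])
cv2.imwrite('pics/s6.png',cv2.resize(b,None,fx=6,fy=6,interpolation=cv2.INTER_CUBIC)[:,:,::-1])
```

```text
t 16.2 p [0.5282 0.2965 0.2012] yawx 4.0 tilt [0. 0.] F [-0.62 -0.61 -1.27] M [ 0.02  0.01 -0.06] op -0.0005070868062334957 q6 1.84
```

View pics/w6.png

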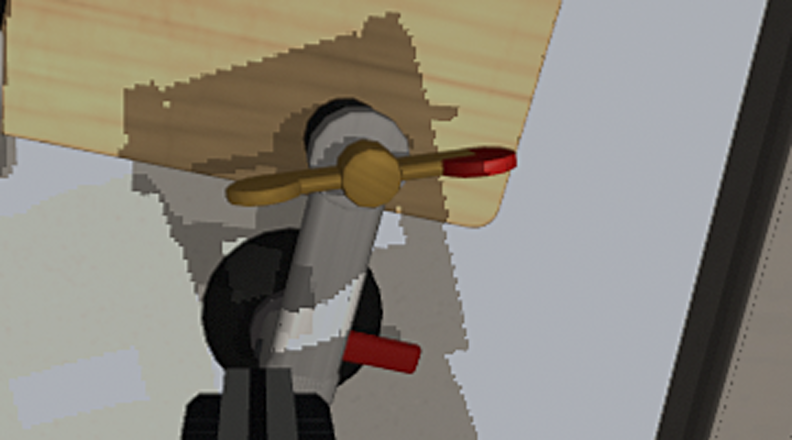

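View pics/s6.png

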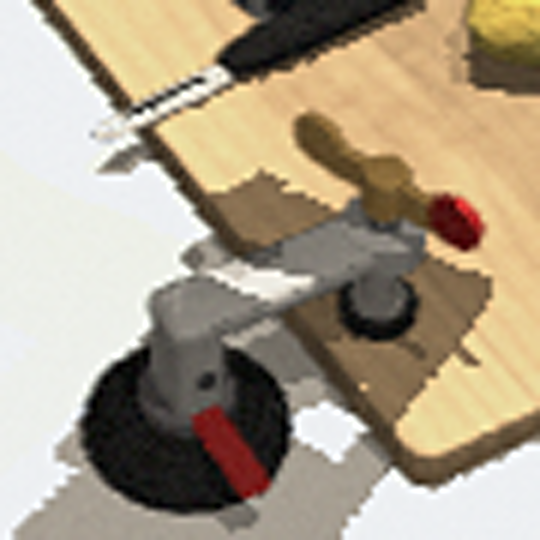

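Run:
```python
from h import *
d=np.load('w5.npz');p,R=d['p'],d['R']
for z in(.1,.095,.090,.085):
    b=watz(302.7,167.7,z,p,R);a=watz(435,151.4,z,p,R);print(z,(a+b)/2,np.linalg.norm(a-b),np.degrees(np.arctan2(*(a-b)[1::-1])))
f=-260
print('B approach',pos(-260,.022)-p[:2]);print(pos(-260,.0135),e(-350))
```

```text
0.1 [0.56460228 0.26509432 0.1       ] 0.08362676394181963 -78.80764686257946
0.095 [0.56364574 0.26427497 0.095     ] 0.08554304068332856 -78.80764686257947
0.09 [0.5626892  0.26345563 0.09      ] 0.08745931742483742 -78.80764686257949
0.085 [0.56173267 0.26263629 0.085     ] 0.08937559416634624 -78.80764686257949
B approach [ 0.00535852 -0.00331176]
[0.54197471 0.29465441] [0.98480775 0.17364818]
```

Measured from above, the wings have turned about 322° and sunk about 5 mm, with the red wing now at −79°. The scene view shows the pad (380,315) down at the board and nothing else moved. I'll make a second gentle push on the same wing to confirm it's the stop.

Call:
{"method": "drive_tool", "body": {"deltas": [{"dx": 0, "dy": 0, "dz": -0.048, "rx": 0, "ry": 0, "rz": 7, "jaw": 0}, {"dx": 0, "dy": 0, "dz": -0.049, "rx": 0, "ry": 0, "rz": 0, "jaw": 0}, {"dx": 0.0054, "dy": -0.0033, "dz": 0, "rx": 0, "ry": 0, "rz": 0, "jaw": 0}, {"dx": 0.004, "dy": 0.0008, "dz": 0, "rx": 0, "ry": 0, "rz": 0, "jaw": 0}, {"dx": 0.004, "dy": 0.0008, "dz": 0, "rx": 0, "ry": 0, "rz": 0, "jaw": 0}, {"dx": 0.0015, "dy": 0.0003, "dz": 0, "rx": 0, "ry": 0, "rz": 0, "jaw": 0}, {"dx": 0.0015, "dy": 0.0003, "dz": 0, "rx": 0, "ry": 0, "rz": 0, "jaw": 0}, {"dx": 0, "dy": 0, "dz": 0, "rx": 0, "ry": 0, "rz": 0, "jaw": 0}]}}

```text
time: 17.3
eef_pos: [0.5428, 0.2953, 0.1063]
tcp_rot: [0.995, 0.096, -0.004, 0.001]
contact_force: [-11.3, -2.4, 6.9]
opening: 0.002
```

Call:
{"method": "drive_tool", "body": {"deltas": [{"dx": 0.0015, "dy": 0.0003, "dz": 0, "rx": 0, "ry": 0, "rz": 0, "jaw": 0}, {"dx": 0.001, "dy": 0.0002, "dz": 0, "rx": 0, "ry": 0, "rz": 0, "jaw": 0}, {"dx": 0, "dy": 0, "dz": 0, "rx": 0, "ry": 0, "rz": 0, "jaw": 0}]}}

```text
time: 17.68
eef_pos: [0.5434, 0.2955, 0.1061]
tcp_rot: [0.995, 0.096, -0.007, 0.001]
contact_force: [-16.5, -4.1, 9.9]
opening: 0.003
```

Run:
```python
from h import *
p,R=st();f=-259;print('off',(p[:2]-C)@e(f+90),'r',(p[:2]-C)@e(f))
```

```text
t 17.68 p [0.5434 0.2955 0.1061] yawx 11.0 tilt [-0.013 -0.004] F [-16.51  -4.11   9.91] M [-0.74  2.51  0.05] op 0.0033532754397484544 q6 1.71
off 0.01140627222670131 r 0.033786623169153165
```

The stop is firm: force went from 12 to 17 N for 0.6 mm of motion. I'll back off and clear the hand.

Call:
{"method": "drive_tool", "body": {"deltas": [{"dx": -0.004, "dy": -0.0008, "dz": 0, "rx": 0, "ry": 0, "rz": 0, "jaw": 0}, {"dx": -0.006, "dy": -0.001, "dz": 0, "rx": 0, "ry": 0, "rz": 0, "jaw": 0}, {"dx": -0.008, "dy": -0.001, "dz": 0, "rx": 0, "ry": 0, "rz": 0, "jaw": 0}, {"dx": 0, "dy": 0, "dz": 0.047, "rx": 0, "ry": 0, "rz": 0, "jaw": 0}, {"dx": 0, "dy": 0, "dz": 0.05, "rx": 0, "ry": 0, "rz": 0, "jaw": 0}, {"dx": -0.01, "dy": 0.04, "dz": 0.03, "rx": 0, "ry": 0, "rz": 0, "jaw": 0}, {"dx": -0.01, "dy": 0.04, "dz": 0.03, "rx": 0, "ry": 0, "rz": 0, "jaw": 0}, {"dx": -0.01, "dy": 0.04, "dz": 0, "rx": 0, "ry": 0, "rz": 0, "jaw": 0}, {"dx": -0.01, "dy": 0.04, "dz": 0, "rx": 0, "ry": 0, "rz": 0, "jaw": 0}, {"dx": 0, "dy": 0.04, "dz": 0, "rx": 0, "ry": 0, "rz": 0, "jaw": 0}, {"dx": 0, "dy": 0, "dz": 0, "rx": 0, "ry": 0, "rz": 0, "jaw": 0}, {"dx": 0, "dy": 0, "dz": 0, "rx": 0, "ry": 0, "rz": 0, "jaw": 0}]}}

```text
time: 19.18
eef_pos: [0.4896, 0.4929, 0.2614]
tcp_rot: [0.995, 0.096, 0.0, 0.0]
contact_force: [0.1, -0.6, 1.0]
opening: 0.0
```

Run:
```python
from h import *
st()
a=viewer.read_camera('top')[100:260,200:440];b=viewer.read_camera('scene')[190:310,220:400]
cv2.imwrite('pics/f.png',np.hstack([cv2.resize(a,(400,267)),cv2.resize(b,(400,267))])[:,:,::-1])
```

```text
t 19.18 p [0.4896 0.4929 0.2614] yawx 11.0 tilt [ 0. -0.] F [ 0.11 -0.64  1.02] M [-0.01  0.01 -0.01] op 0.00025255416057812225 q6 2.02
```

View pics/f.png

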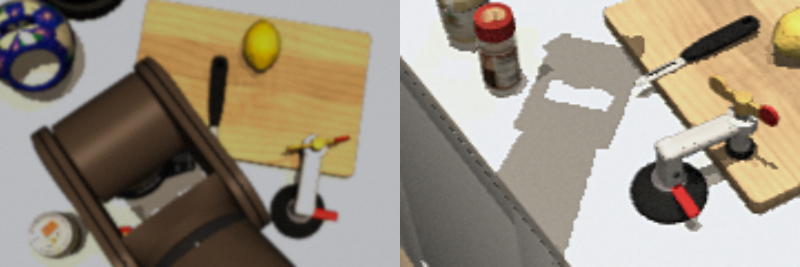

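The hand is clear. The red tip is at (345,138) in the top crop, matching about −79°. The board, lemon, peeler and jars look unmoved.

```bash
python3 -c "
from h import *
print(workorder.sign_off())"
```

```text
the job is handed in; nothing more can be done
None
```

The wing screw is run down to its firm stop and the job is handed in, at about 19 s on the robot's clock. I turned it clockwise by about 322° with the fingers shut, in separate strokes against the red wing, then the brass wing. Nothing was pinched or gripped.

- **At the stop:** a second push on the brass wing met firm resistance. The force rose from about 12 to 17 N sideways for 0.6 mm of motion. That last test push was well above the 1–2 N needed to turn the screw, but far below the limit.
- **Screw angle:** 322° of turn fits a stop at 7.5 rad if the screw started near 1.9 rad. I did not measure the start angle directly.
- **Pad:** the scene view shows it down at the board. My camera estimate of how far the wings sank was about 5 mm, against 7 mm expected. That measurement is coarse, so the firm resistance is the real evidence.
- **Surroundings:** in the last pictures the board, lemon, peeler, spice jar and clamp look unmoved. The mustard jar was only partly in view. The hand is raised well to the left, with only noise-level force readings (about 1 N).

One early move call was refused over its format, and nothing moved.

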